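# Push one bench stop down flush

## Robot

A 6-joint arm with a two-finger parallel gripper is mounted at the origin on a cart in front of the work surface, level with it; the furniture and walls round the work are solid. World frame = base frame: x ahead of the robot, y to its left, z up, the work surface at z = 0. Lengths are in mm, angles in rad, forces in N, time in s.
With the tool pointing down it reaches from about 375 to 750 mm from the base axis. Payload 9 kg.
Tool frame: the origin (TCP) lies midway between the tips of the shut fingers; the grasp point (between the pads) lies 19 mm behind it; z points along the fingers, x is the direction in which the jaws open and shut, and the axes are right-handed (so a half turn about z gives the same grasp; the last joint's range is limited). The gripper opens to 85 mm and grips with 20 to 120 N. Pads are 22 mm wide; open, the fingers measure 114 mm over their backs; the gripper's body (76 mm by 85 mm) begins 54 mm behind the grasp point. The pads swing forward as they close: fully open they stand 13 mm farther back than shut.
Start: joints at [-1.408, 0.104, 0.097, 1.564, 0, 1.353], TCP at [223.01, -557.049, 231.331] pointing down, gripper open.
Joint ranges: [-2.99, 2.99], [-0.84, 1.86], [-1.1, 1.16], [-1.84, 2.11], [-1.51, 1.56], [-3.14, 3.14]. Speed limits (rad/s): [2.22, 2.22, 2.57, 3.14, 3.14, 3.14].

## Interface

Orientations are given as a unit quaternion [x, y, z, w].
In Python, from station import bot gives the robot as it stands.
- The arm moves only by the tool jog_arm, never from a script. Its argument "targets" is a list that holds one entry, the list of rows, each a list of 5 numbers: the shift along the tool's x, y, z in units of 25 mm (1.0 is 25 mm), then the turn about the tool's z in units of 6 degrees (1.0 is 6 degrees), then the finger opening in mm, from 0 to 85.4. A call has 1 to 10 rows; each row is the pose to reach, as a shift and turn from the pose commanded when the call began, along the tool's axes at that moment; what a row does not reach only later rows make up. A row lasts 1/12 s, in which the tool goes at most 41.7 mm and 7.16 degrees, less where a joint would pass 70% of its speed; a pose out of reach is approached as far as the arm can. A call with a gripper value outside its range is refused whole. The fingers move at their own pace and stop on an object; the grip force is fixed at half the most. Time passes only in rows, so rows that repeat a pose let the fingers close. It gives the time, the measured TCP pose, the force and the opening at its end, in the units of the state.
- bot.observe(): the state, without advancing time (a new reading comes with each control period).
- bot.grab_frame(name): name is "side" or "top"; returns the picture (420x560x3 uint8, red, green, blue); there is no depth.
- bot.calibration(name): a dict with "fov_y" (degrees; the focal length in pixels is half the picture's height over the tangent of half this angle, whatever the lens; pixels are square), "cx", "cy" (the principal point, pixels), "cam_to_world" (4x4, takes a point from camera to world coordinates). Camera axes: x right, y down, z forward; pixel columns grow to the right and rows downward; lengths in mm; the calibration is good to about 2 mm. A picture is of the moment at which its call begins. calibration takes no time and is no camera call.
- bot.close_job(): hands the job in, once; it reports no verdict.
The state is a dict: "time_s": time; "q": joint angles; "joint_velocities": joint speeds; "joint_efforts": joint torques, N m; "tool_pos": TCP position; "tool_rot": TCP orientation; "contact_force": force on the tool from outside, world axes, zero at the start; "wrist_torque": the same for the moment, N m; "finger_gap": opening from 0.0 (shut) to 1.0 (fully open).
Only numpy, scipy, OpenCV 4.12 (cv2) and the standard library are available. Lean on these libraries where they do the work, as an engineer would, in place of code of your own. Each camera call takes 0.05 s, during which the arm holds its last target.

## Task

A board has to pass over the long narrow stop on the wooden rail: with the fingertips, gently push that one stop straight down until it is flush with its cover plate, then withdraw upward, well clear of the rail. Leave the two round stops standing as they are, and do not disturb the cup, the wood blank or the offcut; nothing is to be gripped or lifted.

Things in the scene. Friction and masses are not known exactly. Their poses are not given: they have to be found in the camera images.
- stop_narrow_top (a point): centre of the flat top face of this dark steel bench stop: a long narrow bar, 48 mm long (along the rail, its y) and 16 mm wide, standing up out of the middle of its own thin aluminium cover plate (60 x 74 mm) on the wooden rail; axes are the rail's (z up). Which of the three places along the rail it has varies; neighbouring stops are about 110 mm apart
- stop_narrow (a joint): how far this stop is pushed down, m: 0 fully up (top 22 mm above its cover plate), 0.022 flush with the cover plate (end of travel, its top then 48 to 49 mm above the bench); starts at 0 to 0.007. It slides vertically with about 3 N of friction, has no spring and stays where it is left
- stop_round_top (a point): centre of the flat top face of this dark steel bench stop: a thick round one, 32 mm in diameter, standing up out of the middle of its own thin aluminium cover plate (60 x 74 mm) on the wooden rail; axes are the rail's (z up). Which of the three places along the rail it has varies; neighbouring stops are about 110 mm apart
- stop_round (a joint): how far this stop is pushed down, m: 0 fully up (top 22 mm above its cover plate), 0.022 flush with the cover plate (end of travel, its top then 48 to 49 mm above the bench); starts at 0 to 0.007. It slides vertically with about 3 N of friction, has no spring and stays where it is left
- stop_pin_top (a point): centre of the flat top face of this dark steel bench stop: a thin round pin, 16 mm in diameter, standing up out of the middle of its own thin aluminium cover plate (60 x 74 mm) on the wooden rail; axes are the rail's (z up). Which of the three places along the rail it has varies; neighbouring stops are about 110 mm apart
- stop_pin (a joint): how far this stop is pushed down, m: 0 fully up (top 22 mm above its cover plate), 0.022 flush with the cover plate (end of travel, its top then 48 to 49 mm above the bench); starts at 0 to 0.007. It slides vertically with about 3 N of friction, has no spring and stays where it is left
- rail_top (a point): centre of the top face of the wooden stop rail, 80 mm (x) by 360 mm (y, along the rail), fixed to the bench; its top is 45 mm above the bench, and the tops of the cover plates are 3 mm higher (48 mm)
- cup: loose turned wooden cup, 66 mm across, 68 mm high, behind the rail; origin at the centre of its underside
- blank: loose eight-sided sawn wood blank, 66 mm across, 53 mm high, behind the rail; origin at the centre of its underside
- block: loose strip of wood offcut, about 90 mm long and 18 mm high, lying roughly along the rail, in front of the rail; origin at the centre of its underside
- stop_narrow_plate: cover plate that carries the long narrow stop, 60 x 74 mm, its top 48 mm above the bench; origin on the bench, directly below the stop's centre
- rail: the wooden stop rail; origin on the bench at its centre, y along the rail

How it is judged (in metres and radians):
On the way:
1. the fingertips have pushed the long narrow stop down flush (value of joint stop_narrow above 0.0203 m and contact force between the fingers and stop_narrow above 0.3 N), for 0.05 s.
At the end, for the whole second after the job is handed in: the long narrow stop is flush with its cover plate (within 1.7 mm), the two round stops stand within 3 mm of where they were, cup, blank and offcut within 10 mm of where they were, and the fingertips are withdrawn well above the rail (grasp point over 100 mm above the bench) (value of joint stop_narrow above 0.0203 m and height (world z) of the grasp point above 0.1 m and distance of each of stop_round_top, stop_pin_top from where it was at the start of the episode below 0.003 m and distance of each of cup, blank, block from where it was at the start of the episode below 0.01 m); the robot touches nothing.
It fails at once if the long narrow stop or its cover plate is pressed hard (over 50 N) (contact force between the arm and stop_narrow_plate above 50 N).
It fails at once if the rail is pressed hard (over 50 N) (contact force between the arm and rail above 50 N).
It fails at once if a round stop is shifted by more than 3 mm (distance of any of stop_round_top, stop_pin_top from where it was at the start of the episode above 0.003 m).
It fails at once if the cup, blank or offcut is shifted or lifted by more than 10 mm (distance of any of cup, blank, block from where it was at the start of the episode above 0.01 m).
It also fails if it takes over 32 s, if anything falls off the work surface, if the arm or the gripper's body presses on something with over 40 N, if the wrist force passes 120 N, or if a joint passes its speed limit or range.

## Working session

There is one attempt and no reset: what is moved stays moved. The work goes in short steps, Python scripts to look and compute and a tool call to move; the robot and the scene stay as the last step left them, time stands still between calls to the robot, and variables do not carry over. Pictures are saved under pics/ and viewed, and the job is handed in when it is done.

Besides the shell and the picture viewer there is one more tool, called after "Request:" by a JSON object that holds its "op" and its "data". jog_arm: Moves the arm, as the interface text tells. Its arguments: {"type":"object","properties":{"targets":{"type":"array"}},"required":["targets"]}

```bash
mkdir -p pics
python3 - <<'E'
from station import bot
import cv2,numpy as np
print(bot.observe())
for n in("side","top"):
    f=bot.grab_frame(n);cv2.imwrite(f"pics/{n}0.png",f[:,:,::-1])
    c=bot.calibration(n);print(n,c)
E
```

```text
{'time_s': 0.0, 'q': array([-1.40769640e+00,  1.04697534e-01,  9.64547536e-02,  1.56388055e+00,
       -4.35451929e-06,  1.35308309e+00]), 'joint_velocities': array([-0.00027262, -0.00026916,  0.00102435, -0.00133254,  0.00108252,
       -0.00059451]), 'joint_efforts': array([ 1.93816275e-03, -5.56915605e+01,  5.03665423e+01,  1.62923260e-02,
       -1.24663034e-04,  3.41137891e-06]), 'tool_pos': array([ 222.950623  , -556.68392462,  230.51536165]), 'tool_rot': array([ 8.28153034e-01, -5.60501661e-01, -4.57761743e-04, -4.80303272e-04]), 'contact_force': array([-0.14512555, -0.94366218, -0.07164642]), 'wrist_torque': array([-0.06645041,  0.01958813,  0.04756585]), 'finger_gap': 1.0031309515350364}
side {'fov_y': 50.04911392878389, 'cx': 282.1770526152148, 'cy': 202.78552978569894, 'cam_to_world': array([[-9.98001616e-01,  1.55690713e-02, -6.12403374e-02,
         5.54381859e+02],
       [ 6.13092971e-02,  4.73181751e-01, -8.78828880e-01,
         9.25759538e+02],
       [ 1.52952606e-02, -8.80827244e-01, -4.73190681e-01,
         4.80878415e+02],
       [ 0.00000000e+00,  0.00000000e+00,  0.00000000e+00,
         1.00000000e+00]])}
top {'fov_y': 48.94284697805468, 'cx': 283.79186483437394, 'cy': 208.8595046069951, 'cam_to_world': array([[ 6.26862150e-03, -9.95849509e-01,  9.07990079e-02,
         4.43079792e+02],
       [-9.99914215e-01, -5.19801546e-03,  1.20226269e-02,
         1.80981730e+02],
       [-1.15007525e-02, -9.08665840e-02, -9.95796664e-01,
         9.27277485e+02],
       [ 0.00000000e+00,  0.00000000e+00,  0.00000000e+00,
         1.00000000e+00]])}
```

View pics/top0.png

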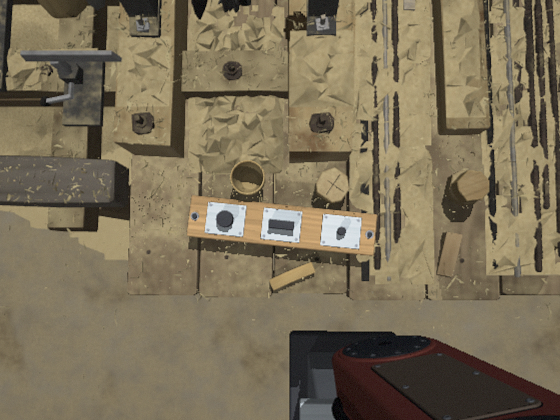

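View pics/side0.png

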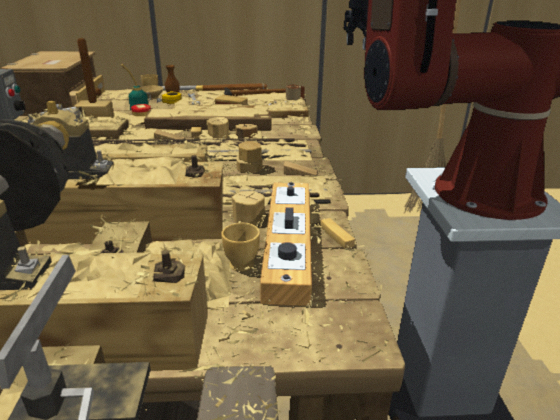

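The narrow stop is in the middle, around top (281,226) and side (289,217). I'll zoom in to measure it.

```bash
cat > h.py <<'E'
import numpy as np
from station import bot
def ray(n,u,v,h=420):
    c=bot.calibration(n);f=h/2/np.tan(np.radians(c['fov_y']/2))
    M=c['cam_to_world'];return M[:3,3],M[:3,:3]@np.array([(u-c['cx'])/f,(v-c['cy'])/f,1])
def at(n,u,v,z):
    o,d=ray(n,u,v);return (o+d*(z-o[2])/d[2])[:2].round(1)
def proj(n,p):
    c=bot.calibration(n);f=210/np.tan(np.radians(c['fov_y']/2));M=c['cam_to_world']
    q=M[:3,:3].T@(np.array(p)-M[:3,3]);return q[0]/q[2]*f+c['cx'],q[1]/q[2]*f+c['cy']
E
python3 - <<'E'
import cv2
a=cv2.imread('pics/top0.png')[155:300,180:385];cv2.imwrite('pics/topz.png',cv2.resize(a,(0,0),fx=3.9,fy=3.9,interpolation=cv2.INTER_CUBIC))
a=cv2.imread('pics/side0.png')[170:310,215:365];cv2.imwrite('pics/sidez.png',cv2.resize(a,(0,0),fx=4,fy=4,interpolation=cv2.INTER_CUBIC))
g=cv2.imread('pics/top0.png')[:,:,:].astype(int)
m=((g.min(2)>0)&(g.max(2)-g.min(2)<60)&(g.min(2)>120)).astype('uint8')
m[:190]=0;m[260:]=0
n,l,s,c=cv2.connectedComponentsWithStats(m)
for i in range(1,n):
    if s[i,4]>100:
        cn=cv2.findContours((l==i).astype('uint8'),0,2)[0];r=cv2.minAreaRect(cn[0]);print(s[i],r)
E
```

```text
[204 202  43  35 968] ((225.12193298339844, 218.90243530273438), (39.31362533569336, 32.025146484375), 6.34019136428833)
[260 207  43  36 922] ((281.0740051269531, 224.79725646972656), (39.361480712890625, 32.13822937011719), 6.009006023406982)
[ 320  214   42   36 1185] ((340.787109375, 231.1287078857422), (39.60247802734375, 32.338706970214844), 5.710593223571777)
```

View pics/topz.png

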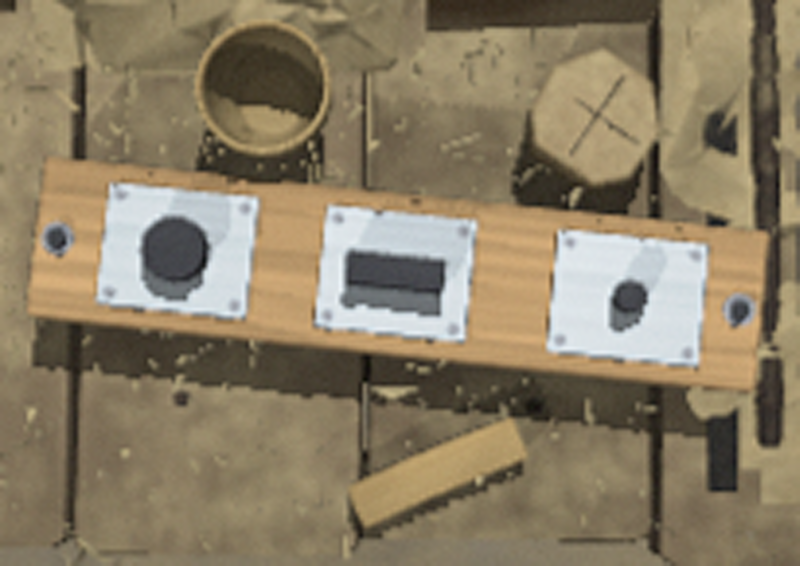

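View pics/sidez.png

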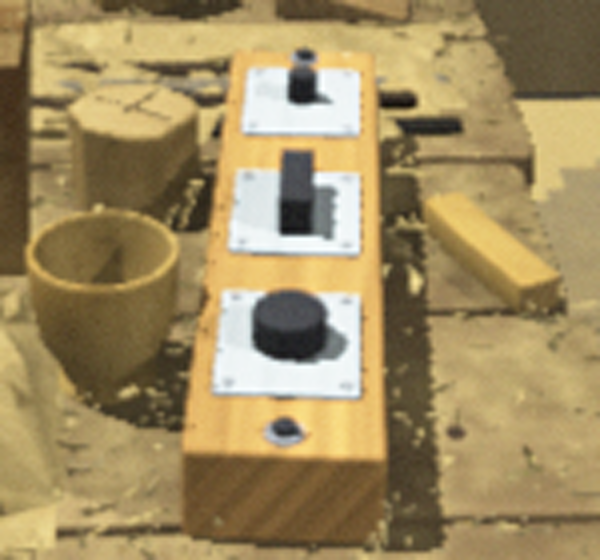

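Run:
```python
from h import *
for u,v in((225.1,218.9),(281.3,225),(340.8,231.1)): print(at('top',u,v,48))
# top face of narrow at top z~68: zoom corners
for p in((347,251),(445,260),(441,291),(345,284),(396,271)): print(p,at('top',p[0]/3.9+179.6,p[1]/3.9+154.6,68))
# side plate corners
for p in((246,171),(361,172),(361,255),(229,250)): print('s',at('side',p[0]/4+214.6,p[1]/4+169.6,48))
for p in((283,150),(313,150),(312,200),(281,200)): print('st',at('side',p[0]/4+214.6,p[1]/4+169.6,68))
from scipy.spatial.transform import Rotation as R
s=bot.observe();print(R.from_quat(s['tool_rot']).as_matrix(),s['time_s'])
# distances of cup, blank
for p in((262,88),(595,115)):print(at('top',p[0]/3.9+179.6,p[1]/3.9+154.6,60))
for p in((510,420),(365,530)):print(at('top',p[0]/3.9+179.6,p[1]/3.9+154.6,18))
```

```text
[503.4 303.7]
[492.3 196.2]
[481.3  82.9]
(347, 251) [502.3 219.7]
(445, 260) [498.3 172.7]
(441, 291) [483.5 174.6]
(345, 284) [486.5 220.5]
(396, 271) [492.9 196.1]
s [512.7 160.9]
s [456.5 163.8]
s [464.5 239.7]
s [524.  233.2]
st [496.  176.5]
st [481.7 177. ]
st [486.  223.9]
st [500.1 223.4]
[[ 3.71644882e-01 -9.28374948e-01 -1.92661562e-04]
 [-9.28374160e-01 -3.71644825e-01  1.24189975e-03]
 [-1.22455029e-03 -2.82683670e-04 -9.99999210e-01]] 0.1
[582.3 262.2]
[569.8 100.1]
[421.3 139.3]
[366.2 211.6]
```

The narrow stop is in the middle place, centred near (491.5, 197.5) mm, with the rail turned about 5.7°. I'll turn the jaws along the rail with the fingers shut, staying high while moving.

Request:
{"op": "jog_arm", "data": {"targets": [[[-0.5,-1,0,-0.7,0],[-1,-2,0,-1.4,0],[-1.5,-3,0,-2.1,0],[-2,-4,0,-2.8,0],[-2.5,-5,0,-3.5,0],[-3,-6,0,-4.2,0],[-3.5,-7,0,-4.9,0],[-4,-8,0,-5.6,0],[-4.5,-9,0,-6.3,0],[-5,-9.6,0,-7,0]]]}}

```text
time_s: 0.93
tool_pos: [400.7, -350.0, 230.9]
tool_rot: [0.975, -0.224, -0.0, -0.0]
contact_force: [-0.8, 0.0, 0.4]
finger_gap: 0.0
```

```bash
cat >> h.py <<'E'
from scipy.spatial.transform import Rotation as R
def plan(x,y,yaw=None,z=None):
    s=bot.observe();M=R.from_quat(s['tool_rot']).as_matrix();p=s['tool_pos']
    d=np.array([x,y,p[2] if z is None else z])-p
    cur=np.degrees(np.arctan2(M[1,0],M[0,0]))
    print(s['time_s'],p.round(1),'F',s['contact_force'].round(1),'yaw',cur.round(2),'units',(M.T@d/25).round(3),'gap',round(s['finger_gap'],3),'q6',s['q'][5].round(2))
    if yaw is not None: print('turn',(cur-yaw)/6)
E
python3 -c "
from h import *
plan(450,-100,84.3)"
```

```text
0.9333 [ 400.7 -350.   230.9] F [-0.8  0.   0.4] yaw -25.91 units [-2.598e+00 -9.857e+00  6.000e-03] gap 0.0 q6 1.06
turn -18.368976141367245
```

Request:
{"op": "jog_arm", "data": {"targets": [[[-0.25,-1,0,-0.8,0],[-0.5,-2,0,-1.6,0],[-0.75,-3,0,-2.4,0],[-1,-4,0,-3.2,0],[-1.25,-5,0,-4,0],[-1.5,-6,0,-4.8,0],[-1.75,-7,0,-5.6,0],[-2,-8,0,-6.4,0],[-2.3,-9,0,-7.2,0],[-2.6,-9.8,0,-8,0]]]}}

```text
time_s: 1.77
tool_pos: [449.2, -101.5, 231.0]
tool_rot: [0.981, 0.192, -0.0, -0.0]
contact_force: [0.9, -1.6, 0.8]
finger_gap: 0.0
```

```bash
python3 -c "
from h import *
plan(491.5,197.5,84.3)"
```

```text
1.7667 [ 449.2 -101.5  231. ] F [ 0.9 -1.6  0.8] yaw 22.09 units [ 6.0670e+00 -1.0447e+01  4.0000e-03] gap 0.0 q6 0.68
turn -10.369111777363514
```

Request:
{"op": "jog_arm", "data": {"targets": [[[0.6,-1.05,0,-1.1,0],[1.2,-2.1,0,-2.2,0],[1.8,-3.15,0,-3.3,0],[2.4,-4.2,0,-4.4,0],[3,-5.25,0,-5.5,0],[3.6,-6.3,0,-6.6,0],[4.2,-7.35,0,-7.7,0],[4.9,-8.4,0,-8.8,0],[5.5,-9.45,0,-9.7,0],[6.05,-10.4,0,-10.35,0]]]}}

```text
time_s: 2.6
tool_pos: [492.7, 196.2, 230.9]
tool_rot: [0.742, 0.671, -0.0, -0.0]
contact_force: [0.2, -1.3, -0.7]
finger_gap: 0.001
```

Request:
{"op": "jog_arm", "data": {"targets": [[[0,0,1,0,0],[0,0,2,0,0],[0,0,3,0,0],[0,0,4,0,0],[0,0,4.8,0,0],[0,0,4.8,0,0],[0,0,4.8,0,0]]]}}

```text
time_s: 3.18
tool_pos: [491.9, 194.2, 110.5]
tool_rot: [0.744, 0.669, -0.001, -0.001]
contact_force: [-0.6, -0.0, 0.0]
finger_gap: 0.001
```

```bash
python3 -c "
from h import *
import cv2
plan(491.5,197.5,84.3)
for n in ('top','side'):
    f=bot.grab_frame(n)[:,:,::-1]
    f=f[140:300,180:385] if n=='top' else f[120:310,190:390]
    cv2.imwrite(f'pics/{n}1.png',cv2.resize(f,(0,0),fx=3,fy=3,interpolation=cv2.INTER_CUBIC))
"
```

```text
3.1833 [491.9 194.2 110.5] F [-0.6 -0.   0. ] yaw 83.92 units [ 0.13  -0.032 -0.   ] gap 0.001 q6 0.23
turn -0.0633366155073271
```

View pics/top1.png

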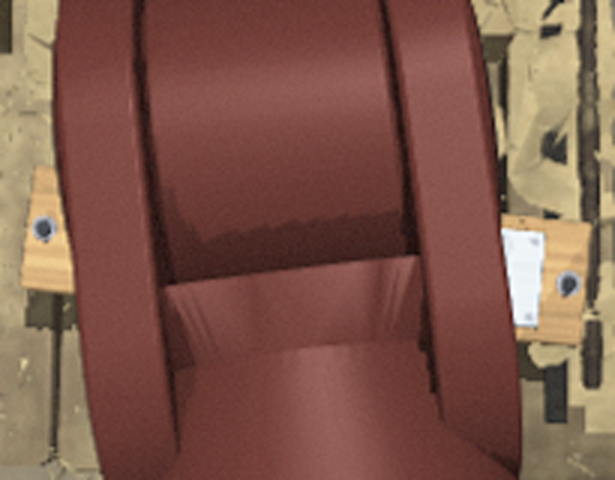

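View pics/side1.png

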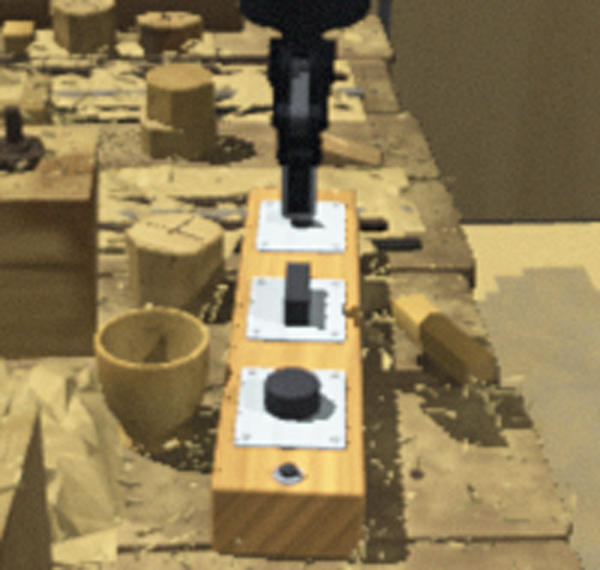

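```bash
python3 -c "
from h import *
p=bot.observe()['tool_pos'];print(p,proj('side',p),proj('side',[p[0],p[1],68]))
"
```

```text
[493.62020875 194.38511503 112.77258672] (np.float64(287.75167219731196), np.float64(190.29793436308606)) (np.float64(287.24545032557046), np.float64(211.68547832523618))
```

The tip is in line with the bar, in the same side column (about 289), and about 2 mm short along the rail. I'll correct that and descend.

Request:
{"op": "jog_arm", "data": {"targets": [[[0.1,0,0.4,0,0],[0.1,0,0.8,0,0],[0.1,0,1.2,0,0],[0.1,0,1.4,0,0],[0.1,0,1.4,0,0],[0.1,0,1.4,0,0]]]}}

```text
time_s: 3.78
tool_pos: [492.8, 196.7, 75.8]
tool_rot: [0.744, 0.669, -0.0, -0.0]
contact_force: [-0.6, 0.2, -0.5]
finger_gap: 0.002
```

```bash
python3 -c "
from h import *
import cv2
plan(491.5,197.5,84.3)
f=bot.grab_frame('side')[160:300,215:365,::-1]
cv2.imwrite('pics/side2.png',cv2.resize(f,(0,0),fx=4,fy=4,interpolation=cv2.INTER_CUBIC))
"
```

```text
3.7833 [492.8 196.7  75.8] F [-0.6  0.2 -0.5] yaw 83.92 units [ 0.025 -0.054  0.   ] gap 0.002 q6 0.24
turn -0.06411117297078779
```

View pics/side2.png

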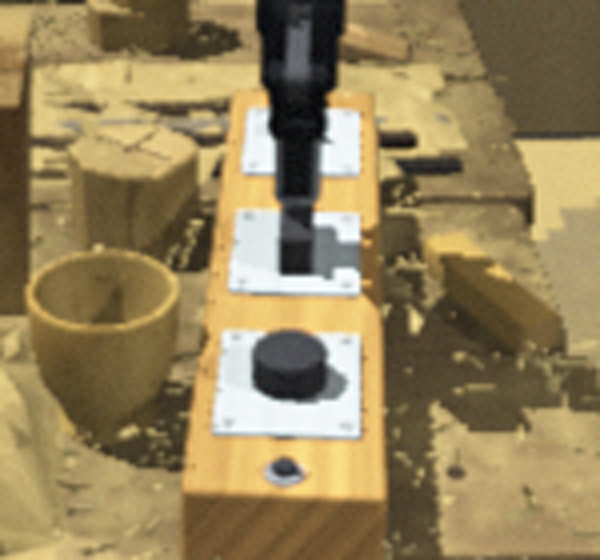

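The side view shows the tip (zoom (297,200)) directly above the bar, centred across its width. I'll lower slowly now.

Request:
{"op": "jog_arm", "data": {"targets": [[[0,0,0.06,0,0],[0,0,0.12,0,0],[0,0,0.18,0,0],[0,0,0.24,0,0],[0,0,0.3,0,0],[0,0,0.36,0,0],[0,0,0.42,0,0],[0,0,0.48,0,0],[0,0,0.54,0,0],[0,0,0.6,0,0]]]}}

```text
time_s: 4.67
tool_pos: [493.2, 196.8, 61.2]
tool_rot: [0.744, 0.669, 0.0, 0.0]
contact_force: [-0.6, -1.2, 3.4]
finger_gap: -0.003
```

```bash
python3 -c "
from h import *
plan(491.5,197.5,84.3)"
```

```text
4.6667 [493.2 196.8  61.2] F [-0.6 -1.2  3.4] yaw 83.92 units [ 0.021 -0.072 -0.   ] gap -0.003 q6 0.24
turn -0.0640136516147815
```

The force is 3.4 N, which matches the stop's friction. I'll continue from the commanded 61.3 mm to about 51 mm, then use finer steps.

Request:
{"op": "jog_arm", "data": {"targets": [[[0,0,0.05,0,0],[0,0,0.1,0,0],[0,0,0.15,0,0],[0,0,0.2,0,0],[0,0,0.25,0,0],[0,0,0.3,0,0],[0,0,0.35,0,0],[0,0,0.4,0,0],[0,0,0.4,0,0]]]}}

```text
time_s: 5.42
tool_pos: [493.1, 196.8, 50.9]
tool_rot: [0.744, 0.669, -0.0, 0.0]
contact_force: [-0.8, 0.2, 0.2]
finger_gap: 0.003
```

Request:
{"op": "jog_arm", "data": {"targets": [[[0,0,0.02,0,0],[0,0,0.04,0,0],[0,0,0.04,0,0]]]}}

```text
time_s: 5.67
tool_pos: [493.2, 196.8, 50.2]
tool_rot: [0.744, 0.669, -0.0, 0.0]
contact_force: [-0.4, 0.2, 1.7]
finger_gap: -0.001
```

Request:
{"op": "jog_arm", "data": {"targets": [[[0,0,0.02,0,0],[0,0,0.04,0,0],[0,0,0.04,0,0]]]}}

```text
time_s: 5.92
tool_pos: [493.2, 196.8, 49.2]
tool_rot: [0.744, 0.669, -0.0, 0.0]
contact_force: [-0.4, -0.4, 2.4]
finger_gap: 0.002
```

Request:
{"op": "jog_arm", "data": {"targets": [[[0,0,0.02,0,0],[0,0,0.02,0,0],[0,0,0.02,0,0]]]}}

```text
time_s: 6.17
tool_pos: [493.2, 196.8, 48.7]
tool_rot: [0.744, 0.669, -0.0, 0.0]
contact_force: [-0.4, -0.6, 1.3]
finger_gap: 0.003
```

Request:
{"op": "jog_arm", "data": {"targets": [[[0,0,0.02,0,0],[0,0,0.02,0,0],[0,0,0.02,0,0]]]}}

```text
time_s: 6.42
tool_pos: [493.2, 196.8, 48.6]
tool_rot: [0.744, 0.669, 0.0, 0.0]
contact_force: [-2.5, -1.0, 5.9]
finger_gap: 0.004
```

The force is rising and the measured height has stalled at 48.6 mm. I'll take one more small step to confirm the end stop.

Request:
{"op": "jog_arm", "data": {"targets": [[[0,0,0.02,0,0],[0,0,0.02,0,0],[0,0,0.02,0,0]]]}}

```text
time_s: 6.67
tool_pos: [493.2, 196.8, 48.6]
tool_rot: [0.744, 0.669, 0.0, 0.0]
contact_force: [-4.4, -1.2, 10.4]
finger_gap: 0.0
```

It is firm against the end stop: force up to 10 N with no further travel at 48.6 mm. Withdrawing straight up.

Request:
{"op": "jog_arm", "data": {"targets": [[[0,0,-0.1,0,0],[0,0,-0.4,0,0],[0,0,-1,0,0],[0,0,-2,0,0],[0,0,-3,0,0],[0,0,-4,0,0],[0,0,-5,0,0],[0,0,-6,0,0],[0,0,-7,0,0],[0,0,-7,0,0]]]}}

```text
time_s: 7.5
tool_pos: [495.1, 197.1, 228.5]
tool_rot: [0.744, 0.669, 0.003, 0.002]
contact_force: [-0.5, 0.4, 0.5]
finger_gap: 0.004
```

```bash
python3 -c "
from h import *
import cv2
plan(491.5,197.5,84.3)
f=bot.grab_frame('side')[160:300,215:365,::-1]
cv2.imwrite('pics/side3.png',cv2.resize(f,(0,0),fx=4,fy=4,interpolation=cv2.INTER_CUBIC))
"
```

```text
7.5 [495.1 197.1 228.5] F [-0.5  0.4  0.5] yaw 83.92 units [ 0.001 -0.146 -0.001] gap 0.004 q6 0.24
turn -0.06361926034047372
```

View pics/side3.png

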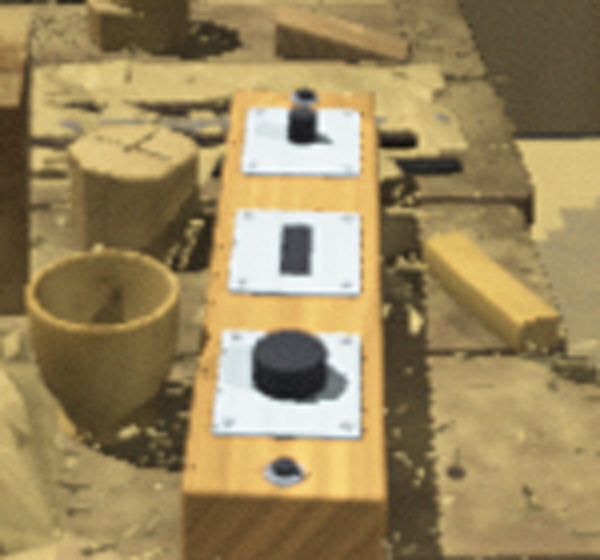

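The bar (zoom (296,249)) is flush, with no visible side wall or shadow. The round stops, cup, blank and offcut look unchanged.

```bash
python3 -c "
from h import *
print(bot.observe()['tool_pos']);print(bot.close_job())"
```

```text
[494.64299861 197.02601756 226.00222342]
the job is handed in; nothing more can be done
None
```

The long narrow stop, in the middle place on the rail, is pushed down flush with its cover plate. I pushed it straight down with the shut fingertips, and the job is handed in.

- **Pushing:** The stop slid with only a few newtons of force. At 48.6 mm above the bench it stopped moving, and the force rose to about 10 N, well under the 50 N limit.
- **Withdrawal:** I then withdrew straight up to a TCP height of about 226 mm, and the force returned to about zero.
- **Last picture:** The side view shows the bar flush, with no side wall or shadow. Both round stops, the cup, the blank and the offcut look as they did before. I judged this by eye and did not measure it.
- **Disagreement:** The two cameras differed by about 2–3 mm on where the stop was, so I centred the tip using the side view. I did not take a top picture after withdrawing.

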